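# Open the spindle-lock cover and hold the lock plunger flush

### The arm

A 6-joint arm with a two-finger parallel gripper is mounted at the origin on the work surface. World frame = base frame: x ahead of the robot, y to its left, z up, the work surface at z = 0. Lengths are in m, angles in rad, forces in N, time in s.
With the tool pointing down it reaches from about 0.2 to 0.875 m from the base axis. Payload 3.4 kg.
Tool frame: the origin (TCP) lies where the fingers leave the gripper's body, on its centre line; the fingertips stand 97 mm ahead of it and the grasp point (between the pads) lies 78 mm ahead of it (robot.tcp_to_tips is the distance from the TCP to the fingertips, in m); x points along the fingers, y is the direction in which the jaws open and shut, and the axes are right-handed (so a half turn about x gives the same grasp; the last joint's range is limited). The gripper opens to 94 mm and grips with 3 to 60 N. Pads are 16 mm wide; open, the fingers measure 119 mm over their backs; the gripper's body (75 mm by 177 mm) begins 78 mm behind the grasp point.
Start: joints at [1.044, 0.276, 1.505, -0, 1.361, -0.121], TCP at [0.227, 0.528, 0.303] pointing down, gripper open.
Joint ranges: [-2.89, 2.89], [-0.75, 2.08], [0.22, 2.7], [-1.18, 4.32], [0.11, 2.71], [-2.7, 2.7]. Speed limits (rad/s): [2.57, 2.57, 3.14, 3.14, 3.14, 3.14].

### API

Orientations are given as a rotation vector (axis times angle).
In Python, from station import status, eyes, robot gives the robot as it stands.
- The arm moves only by the shell command python3 -m handwheel 'ROWS' [FORCE]. ROWS is JSON, a list of rows, each a list of 7 numbers: the opening, from 0 (shut) to 1 (fully open), then the shift along the tool's x, y, z in m, then the turn, a rotation vector about the tool's x, y, z in degrees. A call has 1 to 12 rows; each row is the pose to reach, as a shift and turn from the pose commanded when the call began, along the tool's axes at that moment; what a row does not reach only later rows make up. A row lasts 1/8 s, in which the tool goes at most 62.5 mm and 10.7 degrees, less where a joint would pass 70% of its speed; a pose out of reach is approached as far as the arm can. A call with a gripper value outside its range is refused whole. The fingers move at their own pace and stop on an object; FORCE is the grip in N (left out, the last holds). Time passes only in rows, so rows that repeat a pose let the fingers close. It gives the time, the measured TCP pose, the force and the opening at its end, in the units of the state.
- status.observe(): the state, without advancing time (a new reading comes with each control period).
- eyes.camera(name): name is "scene" or "top" or "wrist"; returns the picture (420x560x3 uint8, red, green, blue); there is no depth.
- eyes.camera_params(name): a dict with "K" (3x3 intrinsics, pixels), "dist_coeffs" ([k1, k2, p1, p2, k3] as OpenCV has them; the pictures are not rectified), "position" and "rotation" of the camera in the world. Camera axes: x right, y down, z forward; pixel columns grow to the right and rows downward; lengths in m; the calibration is good to about 2 mm. A picture is of the moment at which its call begins: read the wrist's pose just before it. camera_params takes no time and is no camera call; for the wrist camera it gives the pose at the moment of the call.
- robot.close_job(): hands the job in, once; it reports no verdict.
The state is a dict: "clock": time; "qpos": joint angles; "joint_vel": joint speeds; "effort": joint torques, N m; "ee_pos": TCP position; "tcp_rot": TCP orientation; "ft_force": force on the tool from outside, world axes, zero at the start; "torque": the same for the moment, N m; "width": finger opening in m.
Only numpy, scipy, OpenCV 4.12 (cv2) and the standard library are available. Lean on these libraries where they do the work, as an engineer would, in place of code of your own. Each camera call takes 0.05 s, during which the arm holds its last target.

### The job

The bit in the spindle unit is about to be changed, so its spindle lock has to be kept engaged: draw the pin key out of its wooden holder, use the key's pin to push the snug sliding cover of the lock housing fully open, then with the pin press the sprung plunger in the well down until its top is flush with the collar around it. Finish while still holding the key and keeping the plunger pressed at flush; touch the cover and the plunger with the key only, never with the gripper, and leave the other things on the bench where they are.

Things in the scene. Friction and masses are not known exactly. Their poses are not given: they have to be found in the camera images.
- key_handle (a point): Centre of the pin key's wooden handle (24 x 24 mm square, 46 mm tall; key about 90 g). The key stands upright at first: z runs from the pin up the handle, x and y are square to the handle's flat sides. Below the handle a round steel pin, 8 mm diameter, sticks out 45 mm. To draw it out, lift it straight up by more than 50 mm. Grip it firmly (30 N or more).
- key_tip (a point): Tip (lower end) of the pin of the key, on the axis, 68 mm below the handle's centre. At the start it is 5 mm above the bench, inside the holder.
- holder: Fixed block of dark wood, 70 x 70 mm, 50 mm tall, with an upright 13 mm hole through its middle in which the key's pin stands, the handle resting on the block's top. Origin: centre of its underside on the bench.
- unit: Fixed spindle unit. Origin: centre of the underside of its base plate (190 x 190 x 8 mm). Grey lock housing on it: 170 mm along x, 90 along y, centred at y = -35 mm, top 60 mm above the bench, with two steel rails along x (72 mm high, 58 mm apart) guiding the aluminium cover. Spindle nose at (-45, 56) mm, 74 mm high, the unit's highest point. The cover opens along the unit's +x.
- cover_hole (a point): Centre, at the upper face (70 mm above the bench), of the square 16 x 16 mm through hole in the sliding cover, near the cover's +x end; moves with the cover. The cover is 92 x 62 x 10 mm. Under the hole is the solid housing top, so a pin goes in 10 mm at most. The hole's sides and axes are along the unit's axes; shut, it is at (-4, -35) mm in the unit's frame.
- cover (a joint): Travel of the sliding cover in m: 0 shut (over the well), 0.066 fully open at its stop, towards the unit's +x. It is held shut by a detent: about 6 N to break it free over the first few mm, then about 2 N to slide; it stays where it is left. Pushing on at the stop only loads the stop.
- plunger (a joint): Travel of the spring plunger in m, straight down: 0 released, 0.012 when its top is flush with the collar's rim, 0.018 at its lower stop. The spring pushes back with 3 N at first and 0.4 N more per mm (about 8 N at flush, 10 N at the stop) and lifts it again when let go.
- plunger_top (a point): Centre of the flat top of the round steel plunger (20 mm diameter), 52 mm above the bench when released; moves with it. It stands in the middle of a 44 x 44 mm square well in the housing, hidden under the cover while that is shut.
- collar_rim (a point): Centre of the rim of the fixed brass collar round the plunger (inner diameter 24 mm, outer 35 mm), 40 mm above the bench: the height to which the plunger's top is to be pressed. It is at (-45, -35) mm in the unit's frame.
- jar: Bystander: jar, 64 mm diameter, 75 mm tall. Origin: centre of its underside.
- sander: Bystander: cork sanding block, 65 x 110 x 35 mm. Origin: centre of its underside.
- wrench: Bystander: wrench, 190 mm long, lying flat along its x axis.
- tin: Bystander: flat tin, 72 mm diameter, 45 mm tall. Origin: centre of its underside.
Things that resemble listed ones, but are neither listed nor needed, are in the scene too. Of the things that look like the part that bears key_handle, take the one that is nearest to the robot's base at the start.

How it is judged:
On the way, in this order (a step that is already met when the one before it is completed fails the run):
1. the key is drawn out of its holder, held in the gripper (height (world z) of key_tip above 0.054 m and contact force between the fingers and key above 1 N), for 0.1 s.
2. the cover is pushed fully open (value of joint cover above 0.061 m), for 0.1 s.
At the end, for the whole second after the job is handed in: The cover is open to within 6 mm of its stop; the plunger is held 9.5 to 14.5 mm down (flush is 12 mm), by the key pushing on it with more than 3 N, and the key is gripped in the fingers (value of joint cover above 0.06 m and value of joint plunger between 0.0095 and 0.0145 m and contact force between key and plunger above 3 N and contact force between the fingers and key above 2 N); the arm keeps its last pose, push and grip.
It fails at once if the gripper or arm touches the cover or the plunger (contact force between any of the fingers, the arm and cover above 0.5 N or contact force between any of the fingers, the arm and plunger above 0.5 N).
It fails at once if a bystander (jar, sanding block, wrench or tin) is moved by more than 30 mm (distance of any of jar, sander, wrench, tin from where it was at the start of the episode above 0.03 m).
It also fails if it takes over 48 s, if anything falls off the work surface, if the arm or the gripper's body presses on something with over 40 N, if the wrist force passes 120 N, or if a joint passes its speed limit or range.

## Working session

There is one attempt and no reset: what is moved stays moved. The work goes in short steps, Python scripts to look and compute and a shell command to move; the robot and the scene stay as the last step left them, time stands still between calls to the robot, and variables do not carry over. Pictures are saved under pics/ and viewed, and the job is handed in when it is done.

```bash
ls; mkdir -p pics; cat > h.py <<'E'
import numpy as np, cv2
from station import status, eyes, robot
def snap(n,f):
    p=eyes.camera_params(n); im=eyes.camera(n); cv2.imwrite('pics/'+f,cv2.cvtColor(im,cv2.COLOR_RGB2BGR)); return im,p
E
python3 - <<'E'
from h import *
s=status.observe(); print(s)
for n in ["scene","top","wrist"]:
    im,p=snap(n,n+"0.png"); print(n,p)
E
```

```text
pics
{'clock': 0.0, 'qpos': array([ 1.04399178e+00,  2.76574573e-01,  1.50610304e+00,  2.09045433e-05,
        1.36067925e+00, -1.20992471e-01]), 'joint_vel': array([-9.88181647e-04, -7.22614403e-04,  1.12426066e-03, -6.97293167e-05,
       -1.01624841e-03, -8.37852567e-04]), 'effort': array([ 2.66167772e-04, -4.04588771e+01, -2.37226278e+01,  7.03629549e-02,
        3.43797379e-02, -1.82379476e-04]), 'ee_pos': array([0.22679178, 0.52796896, 0.30182822]), 'tcp_rot': array([ 0.31704086,  1.54783648, -0.31967274]), 'ft_force': array([-0.80420027, -0.14251118,  0.47690995]), 'torque': array([ 0.00131518,  0.03234532, -0.02775501]), 'width': 0.09380644755399978}
scene {'K': array([[449.9577652 ,   0.        , 277.76616569],
       [  0.        , 449.9577652 , 201.81124885],
       [  0.        ,   0.        ,   1.        ]]), 'dist_coeffs': array([0.00213543, 0.        , 0.        , 0.        , 0.        ]), 'position': array([ 1.3691071 , -0.51363747,  0.91671789]), 'rotation': array([-2.08290144, -1.11355231,  0.48067553])}
top {'K': array([[508.13805943,   0.        , 279.11745094],
       [  0.        , 508.13805943, 210.92693135],
       [  0.        ,   0.        ,   1.        ]]), 'dist_coeffs': array([-0.17609839,  0.        ,  0.        ,  0.        ,  0.        ]), 'position': array([ 0.27954436, -0.00492229,  1.48703927]), 'rotation': array([-2.07970502,  2.13231695, -0.22358705])}
wrist {'K': array([[375.23624928,   0.        , 278.98301788],
       [  0.        , 375.23624928, 207.47406588],
       [  0.        ,   0.        ,   1.        ]]), 'dist_coeffs': array([-0.08981863,  0.        ,  0.        ,  0.        ,  0.        ]), 'position': array([0.16048688, 0.55672491, 0.3829805 ]), 'rotation': array([2.4452077 , 1.60890621, 0.19955968])}
```

View pics/scene0.png

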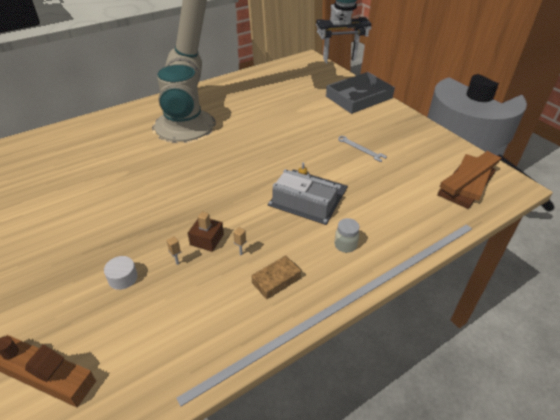

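View pics/top0.png

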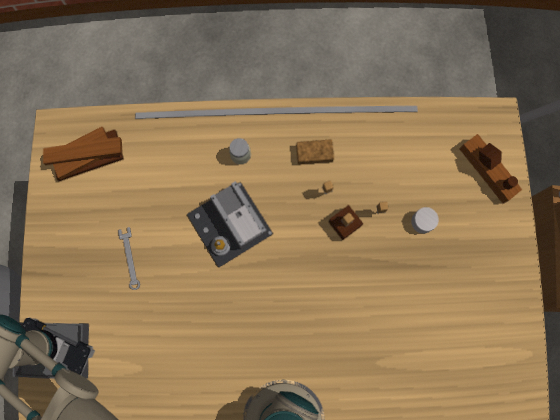

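View pics/wrist0.png

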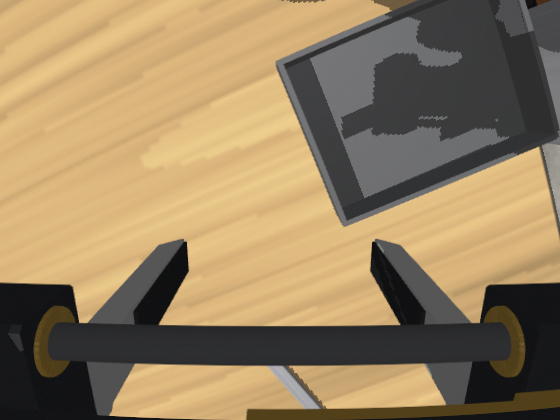

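The top view shows three key-like objects. The one in the dark holder at (345,222) is nearest the base; the other two are at (327,187) and (381,208). The unit is at about (230,224). I'll zoom in next.

```bash
python3 - <<'E'
from h import *
im=cv2.imread('pics/top0.png')
a=im[170:280,175:285]; b=im[165:255,300:400]
cv2.imwrite('pics/ta.png',cv2.resize(a,None,fx=5,fy=5,interpolation=2)); cv2.imwrite('pics/tb.png',cv2.resize(b,None,fx=6,fy=6,interpolation=2))
im=cv2.imread('pics/scene0.png')
a=im[150:260,150:360]
cv2.imwrite('pics/sa.png',cv2.resize(a,None,fx=3.8,fy=3.8,interpolation=2))
E
```

```text
(no output)
```

View pics/ta.png

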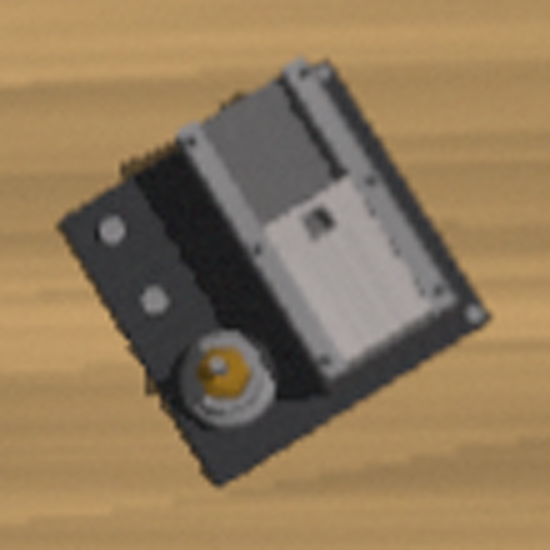

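View pics/tb.png

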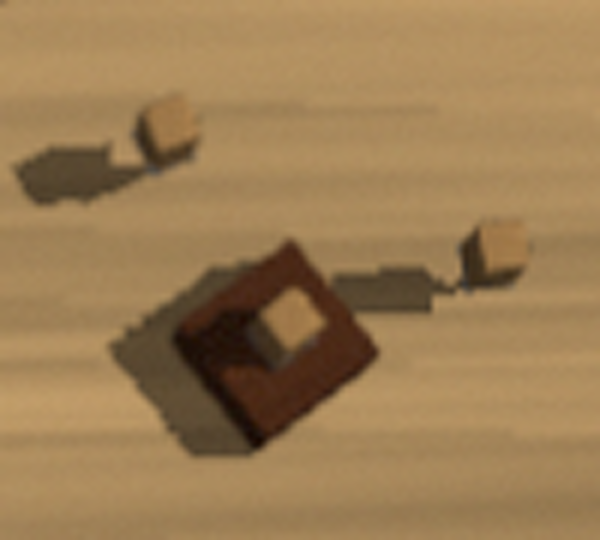

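View pics/sa.png

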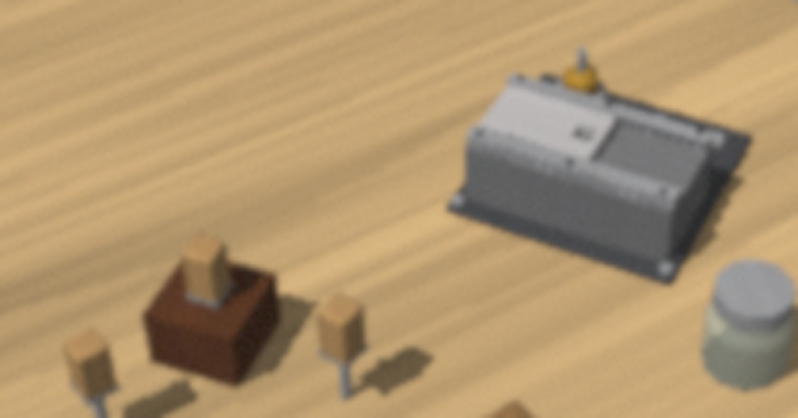

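```bash
cat >> h.py <<'E'
from scipy.spatial.transform import Rotation as R
def ray(p,uv):
    uv=np.array(uv,float).reshape(-1,1,2)
    n=cv2.undistortPoints(uv,p['K'],p['dist_coeffs']).reshape(-1,2)
    d=np.c_[n,np.ones(len(n))]@R.from_rotvec(p['rotation']).as_matrix().T
    return p['position'],d
def onz(p,uv,z):
    o,d=ray(p,uv); return o+d*((z-o[2])/d[:,2])[:,None]
def proj(p,P):
    Rm=R.from_rotvec(p['rotation']).as_matrix()
    r=cv2.Rodrigues(Rm.T)[0]; t=-Rm.T@p['position']
    return cv2.projectPoints(np.array(P,float).reshape(-1,3),r,t,p['K'],p['dist_coeffs'])[0].reshape(-1,2)
E
python3 - <<'E'
from h import *
np.set_printoptions(precision=4,suppress=True)
p=eyes.camera_params('top')
cv=lambda q,f,x0,y0: (np.array(q,float)+.5)/f-.5+[x0,y0]
h=onz(p,cv([(291,240),(380,352),(262,440),(176,333)],6,300,165),.05); print('holder',h,h.mean(0),np.linalg.norm(np.diff(h,axis=0),axis=1))
k=onz(p,cv([(298,287),(327,320),(290,347),(262,319)],6,300,165),.096); print('key',k,k.mean(0),np.linalg.norm(np.diff(k,axis=0),axis=1))
u=onz(p,cv([(60,224),(330,62),(492,316),(219,487)],5,175,170),.008); print('unit',u,u.mean(0),np.linalg.norm(np.diff(u,axis=0),axis=1))
print('hole',onz(p,cv([(319,221)],5,175,170),.07))
print('nose',onz(p,cv([(220,372)],5,175,170),.07))
s=status.observe();print(R.from_rotvec(s['tcp_rot']).as_matrix())
w=eyes.camera_params('wrist');T=R.from_rotvec(s['tcp_rot']).as_matrix()
print(T.T@(w['position']-s['ee_pos']),T.T@R.from_rotvec(w['rotation']).as_matrix())
E
```

```text
holder [[ 0.6074 -0.2045  0.05  ]
 [ 0.551  -0.2447  0.05  ]
 [ 0.5097 -0.1854  0.05  ]
 [ 0.563  -0.1465  0.05  ]] [ 0.5578 -0.1953  0.05  ] [0.0693 0.0722 0.0659]
key [[ 0.5743 -0.2002  0.096 ]
 [ 0.5582 -0.213   0.096 ]
 [ 0.5458 -0.195   0.096 ]
 [ 0.5595 -0.1825  0.096 ]] [ 0.5595 -0.1977  0.096 ] [0.0206 0.0219 0.0185]
unit [[0.5993 0.274  0.008 ]
 [0.6954 0.1108 0.008 ]
 [0.5372 0.0163 0.008 ]
 [0.4396 0.1782 0.008 ]] [0.5679 0.1448 0.008 ] [0.1893 0.1842 0.1891]
hole [[0.5839 0.113  0.07  ]]
nose [[0.4981 0.1698 0.07  ]]
[[-0.0007  0.3947  0.9188]
 [-0.0012  0.9188 -0.3947]
 [-1.     -0.0014 -0.0001]]
[-0.0811  0.0001 -0.0723] [[-0.0007 -0.2459  0.9693]
 [ 1.     -0.0013  0.0003]
 [ 0.0012  0.9693  0.2459]]
```

```bash
python3 -m handwheel '[[0.55,0,-0.224,0.464,36,0,0],[0.55,0,-0.224,0.464,36,0,0],[0.55,0,-0.224,0.464,36,0,0],[0.55,0,-0.224,0.464,36,0,0],[0.55,0,-0.224,0.464,36,0,0],[0.55,0,-0.224,0.464,36,0,0],[0.55,0,-0.224,0.464,36,0,0],[0.55,0,-0.224,0.464,36,0,0],[0.55,0,-0.224,0.464,36,0,0],[0.55,0,-0.224,0.464,36,0,0],[0.55,0,-0.224,0.464,36,0,0],[0.55,0,-0.224,0.464,36,0,0]]' 60
python3 - <<'E'
from h import *
im,p=snap('wrist','w1.png'); print(p['position'],p['rotation'])
E
```

```text
clock: 1.65
ee_pos: [0.5638, 0.1408, 0.3029]
tcp_rot: [0.804, 1.417, -0.804]
ft_force: [-0.1, -0.5, 0.5]
width: 0.0518
[0.52634147 0.20238216 0.38398992] [2.79720842 0.77051674 0.09644343]
```

View pics/w1.png

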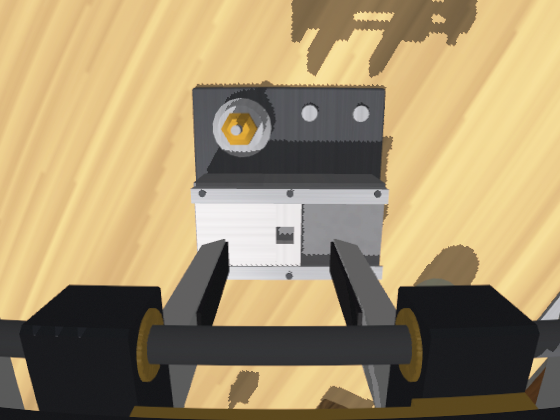

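The wrist view shows the unit nearly square to the image. The cover hole is at about (285,235) and the nose at (240,128). I'll zoom in to measure.

```bash
python3 - <<'E'
from h import *
im=cv2.imread('pics/w1.png')
cv2.imwrite('pics/w1a.png',cv2.resize(im[180:290,185:395],None,fx=3.8,fy=3.8,interpolation=0))
E
```

```text
(no output)
```

View pics/w1a.png

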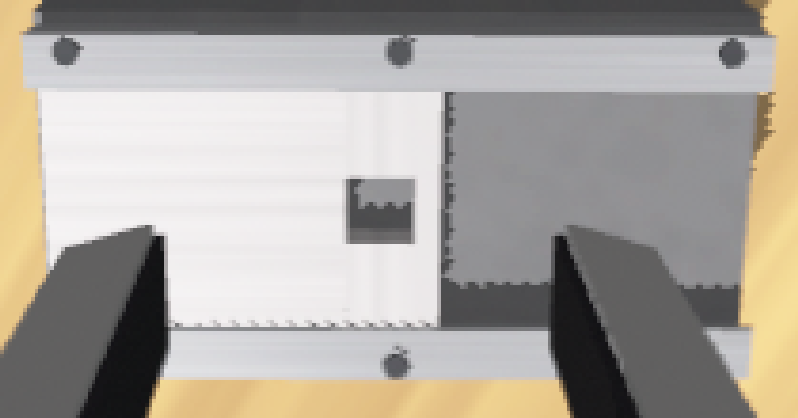

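```bash
python3 - <<'E'
from h import *
np.set_printoptions(precision=4,suppress=True)
p=dict(eyes.camera_params('wrist'))
cv=lambda q: (np.array(q,float)+.5)/3.8-.5+[185,180]
h=onz(p,cv([(346,179),(415,179),(415,243),(346,243)]),.07); print(h,h.mean(0),np.diff(h,axis=0))
b=onz(p,cv([(65,52),(399,51),(732,53),(396,366)]),.072); print('bolts',b,np.linalg.norm(b[0]-b[2]),np.linalg.norm(b[1]-b[3]))
d=b[2]-b[0];print('yaw',np.degrees(np.arctan2(d[1],d[0])))
d=h[1]+h[2]-h[0]-h[3];print('yaw',np.degrees(np.arctan2(d[1],d[0])))
e=onz(p,[(194,88),(385,87)],.008); d=e[1]-e[0];print('plate',e,np.linalg.norm(d),np.degrees(np.arctan2(d[1],d[0])))
y=np.radians(30.8);ux=np.array([np.cos(y),np.sin(y)]);uy=np.array([-ux[1],ux[0]])
print('unit from hole',h.mean(0)[:2]+.004*ux+.035*uy,'from bolt',b[1,:2]+(.035-.029)*uy,'plate',e.mean(0)[:2]-.095*uy,'railmid',b[[1,3],:2].mean(0)+.035*uy)
E
```

```text
[[0.5737 0.1177 0.07  ]
 [0.5874 0.1258 0.07  ]
 [0.5955 0.1125 0.07  ]
 [0.5817 0.1043 0.07  ]] [0.5846 0.1151 0.07  ] [[ 0.0136  0.0081  0.    ]
 [ 0.0081 -0.0133  0.    ]
 [-0.0138 -0.0082  0.    ]]
bolts [[0.5041 0.1115 0.072 ]
 [0.5683 0.15   0.072 ]
 [0.633  0.1881 0.072 ]
 [0.6073 0.0844 0.072 ]] 0.1499434023381324 0.0763640752261916
yaw 30.71695624179932
yaw 30.777322255448453
plate [[0.4435 0.1811 0.008 ]
 [0.602  0.2771 0.008 ]] 0.1853548793933595 31.188834828423214
unit from hole [0.5701 0.1472] from bolt [0.5653 0.1552] plate [0.5714 0.1475] railmid [0.5699 0.1473]
```

```bash
python3 -m handwheel '[[0.55,0,-0.18,0.258,-5,0,0],[0.55,0.045,-0.18,0.258,-5,0,0],[0.55,0.045,-0.18,0.258,-5,0,0],[0.55,0.045,-0.18,0.258,-5,0,0],[0.55,0.045,-0.18,0.258,-5,0,0],[0.55,0.045,-0.18,0.258,-5,0,0],[0.55,0.045,-0.18,0.258,-5,0,0],[0.55,0.045,-0.18,0.258,-5,0,0]]' 60
python3 - <<'E'
from h import *
im,p=snap('wrist','w2.png'); print(p['position'],p['rotation'])
E
```

```text
clock: 2.7
ee_pos: [0.5424, -0.1726, 0.2581]
tcp_rot: [0.738, 1.442, -0.736]
ft_force: [0.6, -0.6, 0.3]
width: 0.0517
[ 0.49963555 -0.11437725  0.33918889] [2.76326753 0.89230905 0.11302041]
```

View pics/w2.png

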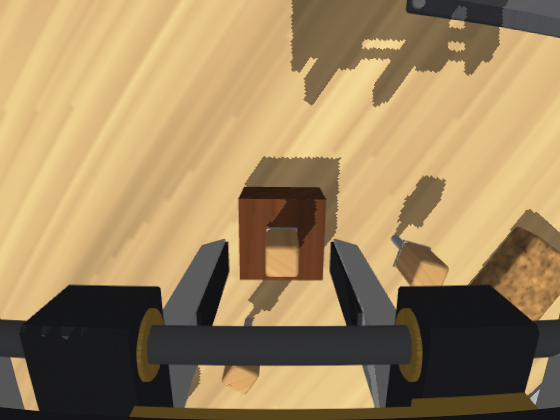

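The holder is square in the view, with the handle's top at about (282,256). I'll zoom in and compute positions.

```bash
python3 - <<'E'
from h import *
im=cv2.imread('pics/w2.png')
cv2.imwrite('pics/w2a.png',cv2.resize(im[180:300,220:340],None,fx=5,fy=5,interpolation=0))
E
```

```text
(no output)
```

View pics/w2a.png

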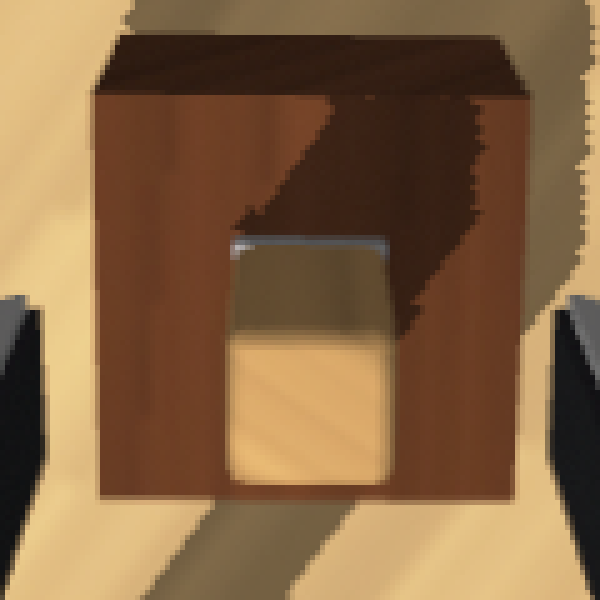

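```bash
python3 - <<'E'
from h import *
np.set_printoptions(precision=4,suppress=True)
p=dict(eyes.camera_params('wrist'))
cv=lambda q: (np.array(q,float)+.5)/5-.5+[220,180]
def show(n,uv,z,pp=p):
    k=onz(pp,uv,z);print(n,k.mean(0),np.linalg.norm(np.diff(k,axis=0),axis=1));d=k[1]+k[2]-k[0]-k[3];print(np.degrees(np.arctan2(d[1],d[0])))
    return k
k=show('key',cv([(228,336),(390,336),(390,485),(230,485)]),.096)
h=show('holder',cv([(94,95),(528,95),(514,500),(100,500)]),.05)
s=status.observe();T=R.from_rotvec(s['tcp_rot']).as_matrix();print(s['ee_pos'],T)
for c,n in((k,'k'),(h,'h')): print(n,T.T@(c.mean(0)-s['ee_pos']))
# distractor top (approx px)
o,d=ray(p,[(430,270)]);print(onz(p,[(432,272),(238,378)],.091))
E
```

```text
key [ 0.5602 -0.1948  0.096 ] [0.0223 0.0223 0.0225]
35.78051145896167
holder [ 0.5606 -0.1949  0.05  ] [0.0687 0.0698 0.0695]
35.790859980182546
[ 0.5424 -0.1725  0.2581] [[ 0.0007  0.8102  0.5862]
 [ 0.0004  0.5862 -0.8102]
 [-1.      0.0008  0.0001]]
k [0.1621 0.0013 0.0285]
h [0.2081 0.0015 0.0287]
[[ 0.6554 -0.1394  0.091 ]
 [ 0.5918 -0.2967  0.091 ]]
```

```bash
python3 -m handwheel '[[0.55,0,0.0014,0.0286,0,0,0],[0.55,0.05,0.0014,0.0286,0,0,0],[0.55,0.09,0.0014,0.0286,0,0,0],[0.55,0.104,0.0014,0.0286,0,0,0],[0.55,0.104,0.0014,0.0286,0,0,0],[0,0.104,0.0014,0.0286,0,0,0],[0,0.104,0.0014,0.0286,0,0,0],[0,0.104,0.0014,0.0286,0,0,0],[0,0.104,0.0014,0.0286,0,0,0]]' 60
python3 - <<'E'
from h import *
im,p=snap('wrist','w3.png')
E
```

```text
clock: 3.88
ee_pos: [0.5605, -0.197, 0.1546]
tcp_rot: [0.739, 1.44, -0.738]
ft_force: [-0.6, 1.3, 4.5]
width: 0.0235
```

View pics/w3.png

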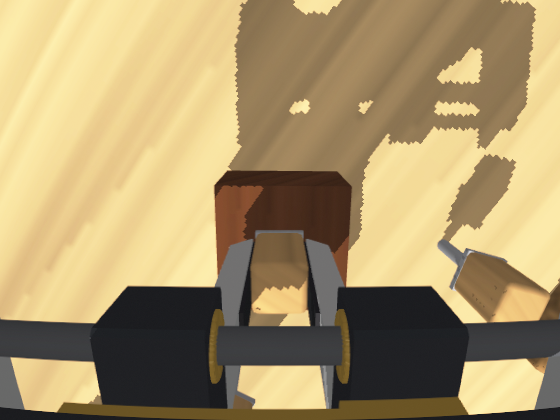

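The handle sits between the pads and the opening is 23.5 mm, so I'll lift.

```bash
python3 -m handwheel '[[0,-0.03,0,0,0,0,0],[0,-0.065,0,0,0,0,0],[0,-0.1,0,0,0,0,0],[0,-0.13,0,0,0,0,0],[0,-0.13,0,0,0,0,0],[0,-0.13,0,0,0,0,0],[0,-0.13,0,0,0,0,0]]' 60
python3 - <<'E'
from h import *
np.set_printoptions(precision=4,suppress=True)
for n in('wrist','scene'): im,p=snap(n,n+'4.png'); 
s=status.observe(); print(s['ee_pos'],R.from_rotvec(s['tcp_rot']).as_matrix()); tip=s['ee_pos']+R.from_rotvec(s['tcp_rot']).as_matrix()@[.149,0,0]
print('tip px',proj(p,tip),s['width'])
cv2.imwrite('pics/s4a.png',cv2.resize(cv2.cvtColor(im,4)[120:270,140:340],None,fx=4,fy=4,interpolation=0))
E
```

```text
clock: 4.8
ee_pos: [0.5592, -0.1965, 0.2817]
tcp_rot: [0.739, 1.445, -0.739]
ft_force: [0.1, 0.2, -1.7]
width: 0.0235
[ 0.5595 -0.1966  0.2822] [[-0.0024  0.8116  0.5842]
 [ 0.0013  0.5842 -0.8116]
 [-1.     -0.0012 -0.0024]]
tip px [[201.6464 203.3472]] 0.02386623034685272
```

View pics/s4a.png

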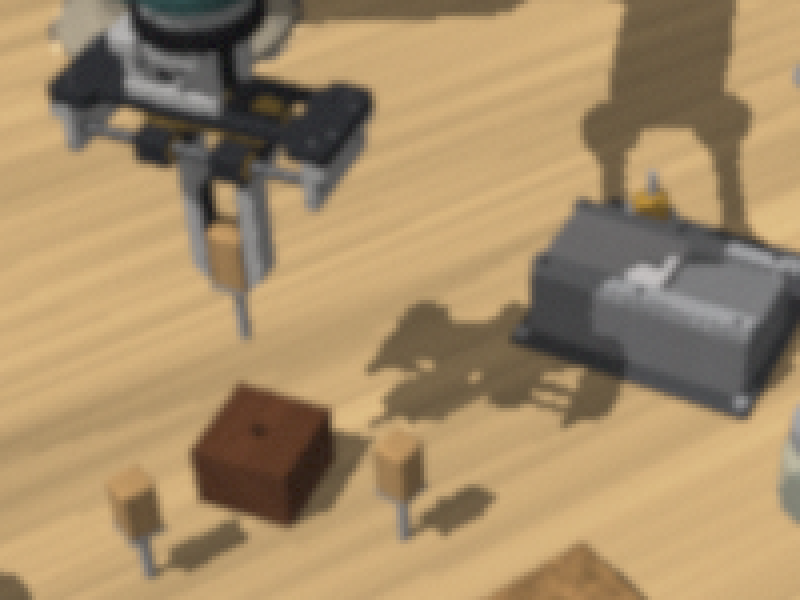

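View pics/wrist4.png

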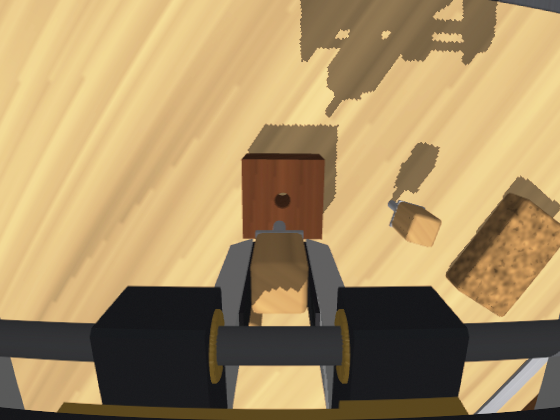

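The key is out of the holder and hangs straight in the grip. Next I'll move above the cover hole.

```bash
python3 -m handwheel '[[0,0,0.2015,-0.2375,5,0,0],[0,0,0.2015,-0.2375,5,0,0],[0,0,0.2015,-0.2375,5,0,0],[0,0,0.2015,-0.2375,5,0,0],[0,0,0.2015,-0.2375,5,0,0],[0,0.03,0.2015,-0.2375,5,0,0],[0,0.03,0.2015,-0.2375,5,0,0],[0,0.03,0.2015,-0.2375,5,0,0],[0,0.03,0.2015,-0.2375,5,0,0]]' 60
python3 - <<'E'
from h import *
np.set_printoptions(precision=4,suppress=True)
for n in('wrist','scene'):
    im,p=snap(n,n+'5.png')
    s=status.observe(); T=R.from_rotvec(s['tcp_rot']).as_matrix(); tip=s['ee_pos']+T@[.149,0,0]
    print(n,'tip',tip,'px',proj(p,[tip,(.584,.114,.07)]),s['width'],s['ft_force'])
    im=cv2.cvtColor(im,4)
    cv2.imwrite('pics/z5%s.png'%n,cv2.resize(im[130:330,180:380] if n=='wrist' else im[120:240,240:360],None,fx=3 if n=='wrist' else 5,fy=3 if n=='wrist' else 5,interpolation=0))
E
```

```text
clock: 6.02
ee_pos: [0.5853, 0.1128, 0.2547]
tcp_rot: [0.807, 1.414, -0.806]
ft_force: [-0.0, 0.3, -0.5]
width: 0.0236
wrist tip [0.5856 0.1129 0.1057] px [[279.8442 228.2903]
 [278.5716 211.3687]] 0.02349995218873062 [-0.9199  0.5716 -0.6058]
scene tip [0.5855 0.1129 0.1056] px [[304.3058 175.2216]
 [303.7217 184.3309]] 0.023678509202847902 [ 0.7197 -0.3523 -0.2378]
```

View pics/z5wrist.png

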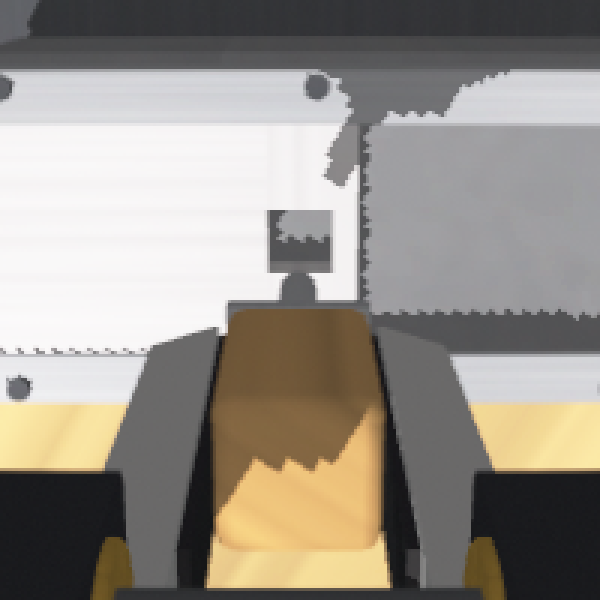

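View pics/z5scene.png

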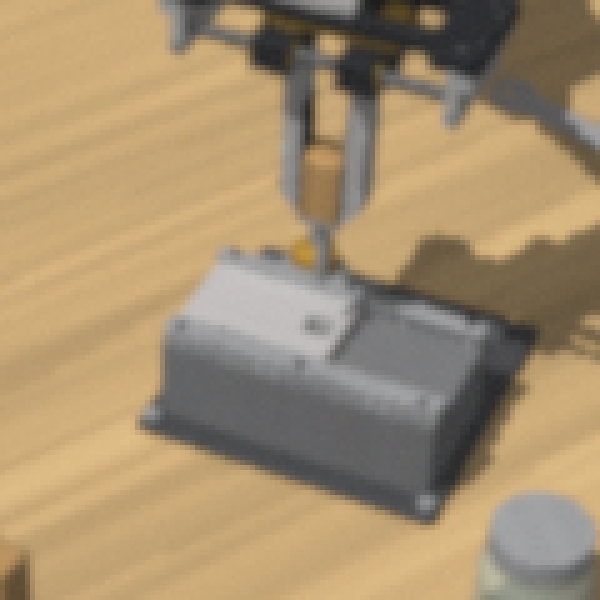

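```bash
python3 - <<'E'
from h import *
np.set_printoptions(precision=4,suppress=True)
s=status.observe(); T=R.from_rotvec(s['tcp_rot']).as_matrix();p=dict(eyes.camera_params('wrist'))
h=onz(p,[(279.83,210.17)],.07)[0]; print(h,'hole tool',T.T@(h-s['ee_pos']))
t=onz(p,[(279.2,225.8)],.1057)[0]; print(t,'tip tool',T.T@(t-s['ee_pos']))
print(T,s['ee_pos'])
E
```

```text
[0.5841 0.1154 0.07  ] hole tool [ 0.1846  0.0001 -0.0028]
[0.5842 0.1142 0.1057] tip tool [ 0.1489 -0.0004 -0.0018]
[[ 0.0017  0.8601  0.5101]
 [ 0.0002  0.5101 -0.8601]
 [-1.      0.0016  0.0007]] [0.5852 0.1129 0.2546]
```

```bash
python3 -m handwheel '[[0,0.02,0.0005,-0.001,0,0,0],[0,0.03,0.0005,-0.001,0,0,0],[0,0.036,0.0005,-0.001,0,0,0],[0,0.0405,0.0005,-0.001,0,0,0],[0,0.0405,0.0005,-0.001,0,0,0],[0,0.0405,0.0005,-0.001,0,0,0]]' 60
python3 - <<'E'
from h import *
np.set_printoptions(precision=4,suppress=True)
for n in('wrist','scene'):
    im,p=snap(n,n+'6.png')
    s=status.observe(); T=R.from_rotvec(s['tcp_rot']).as_matrix(); tip=s['ee_pos']+T@[.149,-.0004,-.0018]
    print(n,'tip',tip,'px',proj(p,[tip,(.584,.115,.07)]),s['width'],s['ft_force'])
    im=cv2.cvtColor(im,4)
    cv2.imwrite('pics/z6%s.png'%n,cv2.resize(im[130:330,180:380] if n=='wrist' else im[120:240,240:360],None,fx=3 if n=='wrist' else 5,fy=3 if n=='wrist' else 5,interpolation=0))
E
```

```text
clock: 6.88
ee_pos: [0.5849, 0.1148, 0.2136]
tcp_rot: [0.806, 1.416, -0.805]
ft_force: [0.3, -0.7, -0.5]
width: 0.0238
wrist tip [0.5837 0.1162 0.0646] px [[279.2287 225.7564]
 [278.6397 230.0391]] 0.023817673088535028 [-0.2791 -0.4602 -0.1957]
scene tip [0.5837 0.1162 0.0646] px [[304.193  185.4295]
 [303.998  184.2088]] 0.0236076246657832 [ 0.3672 -0.4126 -0.4314]
```

View pics/z6wrist.png

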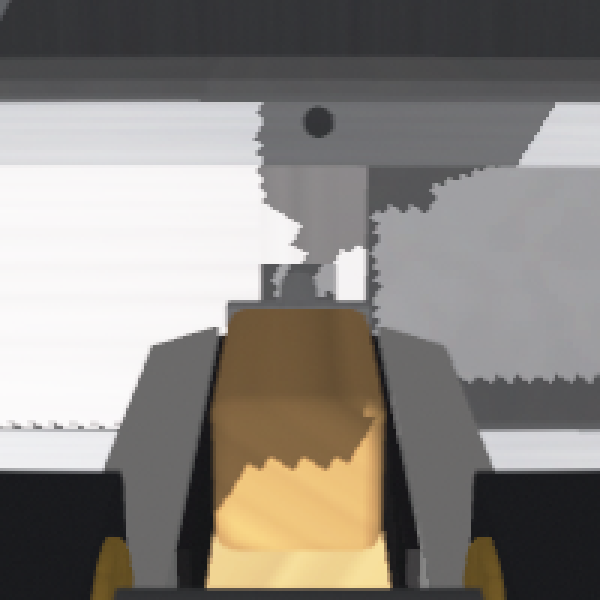

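View pics/z6scene.png

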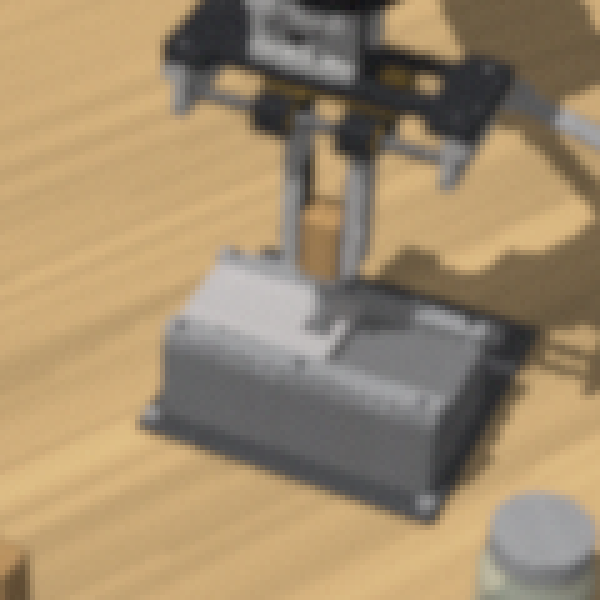

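The pin is in the middle of the hole with no contact force. I'll push along tool +y, which is the unit's +x, starting with a partial push.

```bash
python3 -m handwheel '[[0,0.001,0.003,0,0,0,0],[0,0.001,0.006,0,0,0,0],[0,0.001,0.01,0,0,0,0],[0,0.001,0.015,0,0,0,0],[0,0.001,0.02,0,0,0,0],[0,0.001,0.025,0,0,0,0],[0,0.001,0.03,0,0,0,0]]' 60
python3 - <<'E'
from h import *
np.set_printoptions(precision=4,suppress=True)
for n in('wrist','scene'):
    im,p=snap(n,n+'7.png')
    s=status.observe();print(s['ee_pos'],s['ft_force'],s['width'])
    im=cv2.cvtColor(im,4)
    cv2.imwrite('pics/z7%s.png'%n,cv2.resize(im[130:330,180:380] if n=='wrist' else im[120:240,240:360],None,fx=3 if n=='wrist' else 5,fy=3 if n=='wrist' else 5,interpolation=0))
E
```

```text
clock: 7.85
ee_pos: [0.6107, 0.1304, 0.2119]
tcp_rot: [0.805, 1.417, -0.805]
ft_force: [-1.1, -1.2, -2.8]
width: 0.0237
[0.6114 0.1308 0.212 ] [-1.4037 -0.0129 -1.3799] 0.02370514350950918
[0.6113 0.1307 0.2121] [-0.8696 -0.9695 -0.95  ] 0.023489589844826617
```

View pics/z7wrist.png

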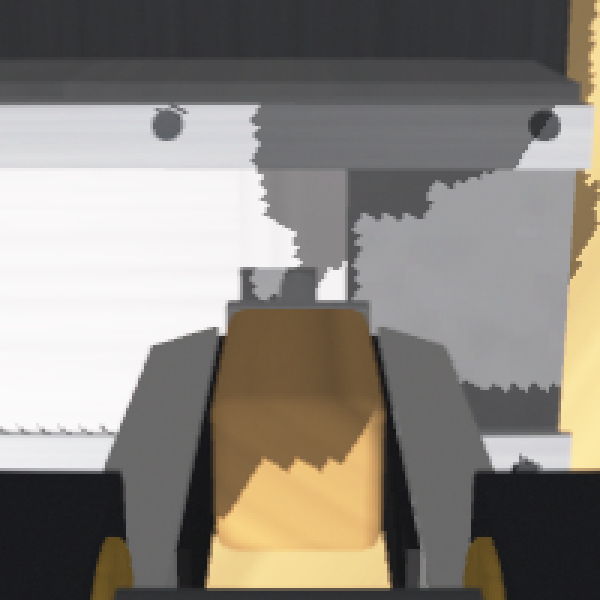

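View pics/z7scene.png

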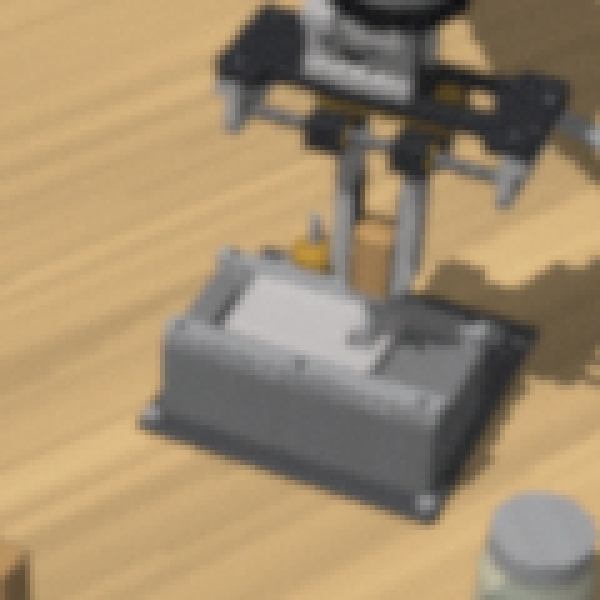

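The pin is against the hole's +x side and the cover is about 26 mm open. I'll continue to the stop.

```bash
python3 -m handwheel '[[0,0,0.006,0,0,0,0],[0,0,0.012,0,0,0,0],[0,0,0.018,0,0,0,0],[0,0,0.024,0,0,0,0],[0,0,0.03,0,0,0,0],[0,0,0.035,0,0,0,0],[0,0,0.039,0,0,0,0],[0,0,0.042,0,0,0,0],[0,0,0.044,0,0,0,0],[0,0,0.044,0,0,0,0]]' 60
python3 - <<'E'
from h import *
np.set_printoptions(precision=4,suppress=True)
for n in('wrist','scene'):
    im,p=snap(n,n+'8.png')
    s=status.observe();print(s['ee_pos'],s['ft_force'],s['width'])
    im=cv2.cvtColor(im,4)
    cv2.imwrite('pics/z8%s.png'%n,cv2.resize(im[130:330,180:380] if n=='wrist' else im[120:240,240:360],None,fx=3 if n=='wrist' else 5,fy=3 if n=='wrist' else 5,interpolation=0))
E
```

```text
clock: 9.2
ee_pos: [0.6463, 0.1514, 0.212]
tcp_rot: [0.801, 1.42, -0.81]
ft_force: [-5.7, -3.5, 1.6]
width: 0.0237
[0.6463 0.1514 0.212 ] [-5.5408 -3.6084  1.9008] 0.023713948977562342
[0.6462 0.1514 0.212 ] [-5.4585 -3.8674  2.1692] 0.02377056489620558
```

View pics/z8wrist.png

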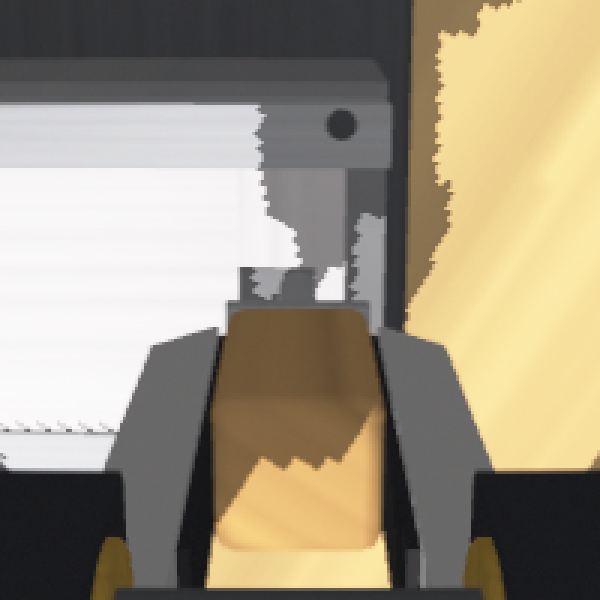

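View pics/z8scene.png

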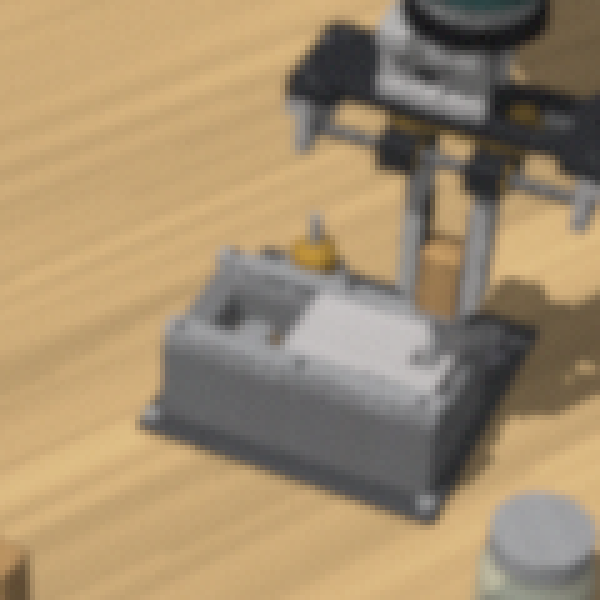

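```bash
python3 -m handwheel '[[0,0,0.002,0,0,0,0],[0,0,0.004,0,0,0,0],[0,0,0.004,0,0,0,0],[0,0,0.004,0,0,0,0]]' 60
python3 - <<'E'
from h import *
np.set_printoptions(precision=4,suppress=True)
im,p=snap('wrist','w9.png')
s=status.observe();print(s['ee_pos'],s['ft_force'],s['width'],R.from_rotvec(s['tcp_rot']).as_matrix())
# cover hole measure: upper edge of hole in zoom 240..314 at y=267 ; cover end x=345
q=(np.array([(240,267),(314,267)],float)+.5)/3-.5+[180,130]
print(onz(p,q,.07),proj(p,[(.6463,.1514,.07)]))
cv2.imwrite('pics/z9.png',cv2.resize(cv2.cvtColor(im,4)[130:330,180:380],None,fx=3,fy=3,interpolation=0))
E
```

```text
clock: 9.8
ee_pos: [0.6473, 0.1521, 0.2119]
tcp_rot: [0.797, 1.424, -0.815]
ft_force: [-9.3, -6.9, 4.2]
width: 0.0235
[0.6473 0.1521 0.2119] [-10.1888  -5.7962   4.7174] 0.023681965152885346 [[-0.0115  0.8591  0.5118]
 [-0.0062  0.5117 -0.8591]
 [-0.9999 -0.013  -0.0006]]
[[0.6306 0.1521 0.07  ]
 [0.6437 0.1599 0.07  ]] [[280.8604 232.0397]]
```

View pics/z9.png

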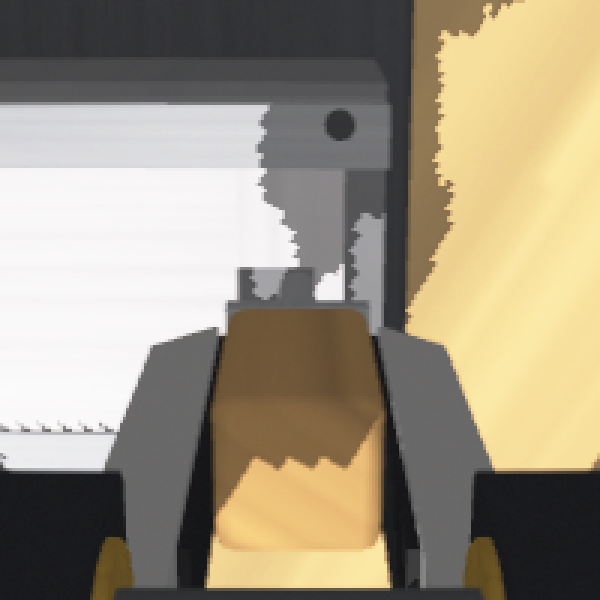

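The stop is confirmed: the last 4 mm commanded moved the arm about 1 mm and the force rose to 12 N, and the hole has shifted about 66 mm. I'll unload, draw the pin out upwards and move over the plunger.

```bash
python3 -m handwheel '[[0,0,-0.006,0,0,0,0],[0,0,-0.0115,0,0,0,0],[0,0,-0.0115,0,0,0,0],[0,-0.02,-0.0115,0,0,0,0],[0,-0.045,-0.0115,0,0,0,0],[0,-0.045,-0.0115,0,0,0,0],[0,-0.045,-0.06,0,0,0,0],[0,-0.045,-0.119,0,0,0,0],[0,-0.045,-0.119,0,0,0,0],[0,-0.045,-0.119,0,0,0,0],[0,-0.045,-0.119,0,0,0,0]]' 60
python3 - <<'E'
from h import *
np.set_printoptions(precision=4,suppress=True)
for n in('wrist','scene'):
    im,p=snap(n,n+'10.png')
    s=status.observe();print(s['ee_pos'],s['ft_force'],s['width'])
    im=cv2.cvtColor(im,4)
    cv2.imwrite('pics/z10%s.png'%n,cv2.resize(im[130:330,180:380] if n=='wrist' else im[120:240,240:360],None,fx=3 if n=='wrist' else 5,fy=3 if n=='wrist' else 5,interpolation=0))
    T=R.from_rotvec(s['tcp_rot']).as_matrix(); print(s['ee_pos']+T@[.149,-.0004,-.0018])
E
```

```text
clock: 11.22
ee_pos: [0.5508, 0.0943, 0.2571]
tcp_rot: [0.806, 1.416, -0.804]
ft_force: [-0.6, 0.0, -0.3]
width: 0.0238
[0.5508 0.0943 0.257 ] [ 0.6633 -0.8503  0.1471] 0.02354554220840444
[0.5497 0.0957 0.108 ]
[0.5506 0.0943 0.257 ] [-0.4725 -0.339  -0.2307] 0.023759137157503267
[0.5494 0.0957 0.108 ]
```

View pics/z10wrist.png

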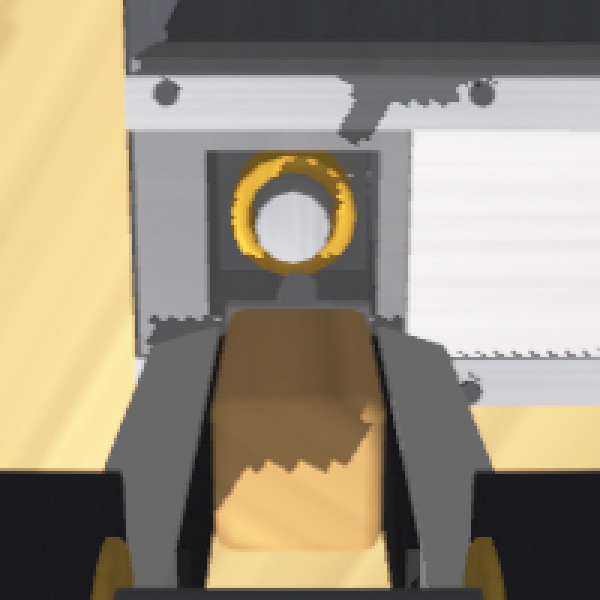

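View pics/z10scene.png

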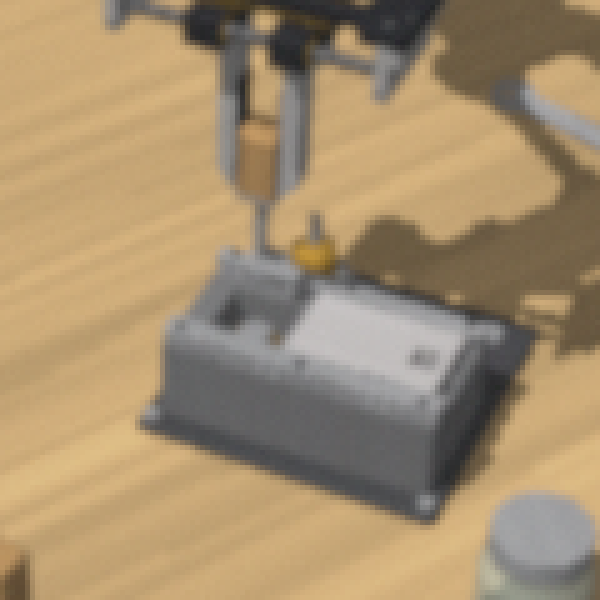

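```bash
python3 - <<'E'
from h import *
np.set_printoptions(precision=4,suppress=True)
s=status.observe(); T=R.from_rotvec(s['tcp_rot']).as_matrix();p=dict(eyes.camera_params('wrist'))
c=lambda q:(np.array([q],float)+.5)/3-.5+[180,130]
for n,q,z in(('plunger',(293,227),.052),('collar',(294,212),.040),('tip',(297,287),.108),('covend',(411,240),.07)):
    h=onz(p,c(q),z)[0]; print(n,h,T.T@(h-s['ee_pos']))
r=onz(p,np.r_[c((256,227)),c((330,227))],.052);print('diam',np.linalg.norm(r[0]-r[1]))
u=np.array([.5701,.1472]);y=np.radians(30.75);print('from unit',u+[-.045*np.cos(y)+.035*np.sin(y),-.045*np.sin(y)-.035*np.cos(y)])
E
```

```text
plunger [0.5484 0.0946 0.052 ] [ 0.205  -0.0018 -0.0014]
collar [0.548  0.0958 0.04  ] [ 0.217  -0.0016 -0.0027]
tip [0.549  0.0957 0.108 ] [ 0.149  -0.0008 -0.0021]
covend [0.5728 0.1105 0.07  ] [ 0.187   0.0273 -0.0025]
diam 0.019369929872038418
from unit [0.5493 0.0941]
```

```bash
python3 -m handwheel '[[0,0.03,-0.001,0,0,0,0],[0,0.048,-0.001,0,0,0,0],[0,0.052,-0.001,0,0,0,0],[0,0.052,-0.001,0,0,0,0],[0,0.052,-0.001,0,0,0,0]]' 60
cat > f.py <<'E'
from h import *
import sys
np.set_printoptions(precision=4,suppress=True)
F=[];Z=[];E=[]
for i in range(6):
    im=eyes.camera('wrist'); s=status.observe(); F.append(s['ft_force']);E.append(s['ee_pos'])
cv2.imwrite('pics/%s.png'%sys.argv[1],cv2.resize(cv2.cvtColor(im,4)[130:330,180:380],None,fx=3,fy=3,interpolation=0))
print('F',np.mean(F,0),'ee',np.mean(E,0),'tipz',np.mean(E,0)[2]-.149,s['width'],s['clock'])
E
python3 f.py z11
python3 -m handwheel '[[0,0.005,0,0,0,0,0],[0,0.009,0,0,0,0,0],[0,0.013,0,0,0,0,0],[0,0.013,0,0,0,0,0],[0,0.013,0,0,0,0,0]]' 60
python3 f.py z12
```

```text
clock: 11.95
ee_pos: [0.5493, 0.0935, 0.206]
tcp_rot: [0.806, 1.415, -0.804]
ft_force: [-0.3, -0.4, 0.2]
width: 0.0236
F [ 0.0939  0.0866 -0.6391] ee [0.5489 0.0934 0.2058] tipz 0.056811539308303544 0.023725041659773946 12.25
clock: 12.88
ee_pos: [0.549, 0.0933, 0.1927]
tcp_rot: [0.806, 1.415, -0.805]
ft_force: [0.2, -1.0, 4.7]
width: 0.0237
F [-0.3913  0.1044  4.9351] ee [0.549  0.0933 0.1927] tipz 0.043709125488916034 0.023639872192451575 13.175
```

View pics/z12.png

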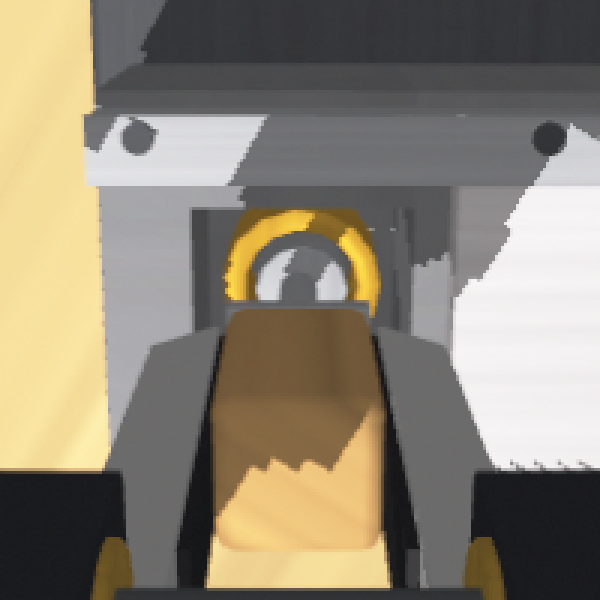

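```bash
python3 -m handwheel '[[0,0.002,0,0,0,0,0],[0,0.003,0,0,0,0,0],[0,0.003,0,0,0,0,0],[0,0.003,0,0,0,0,0]]' 60
python3 f.py z13
python3 - <<'E'
from h import *
im,p=snap('scene','s13.png')
cv2.imwrite('pics/s13a.png',cv2.resize(cv2.cvtColor(im,4)[150:230,250:350],None,fx=7,fy=7,interpolation=0))
E
```

```text
clock: 13.68
ee_pos: [0.549, 0.0933, 0.1899]
tcp_rot: [0.806, 1.415, -0.805]
ft_force: [-1.6, -0.6, 6.0]
width: 0.0236
F [-0.2336  0.4552  6.074 ] ee [0.549  0.0933 0.1899] tipz 0.040918629382217714 0.02337724646101544 13.975
```

View pics/z13.png

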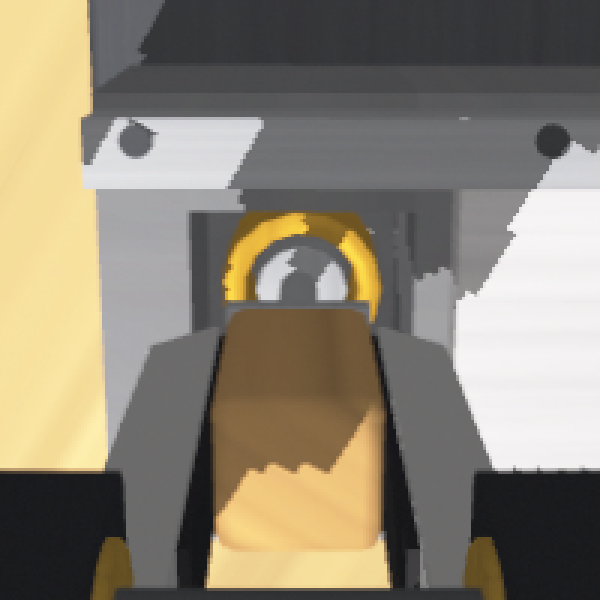

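View pics/s13a.png

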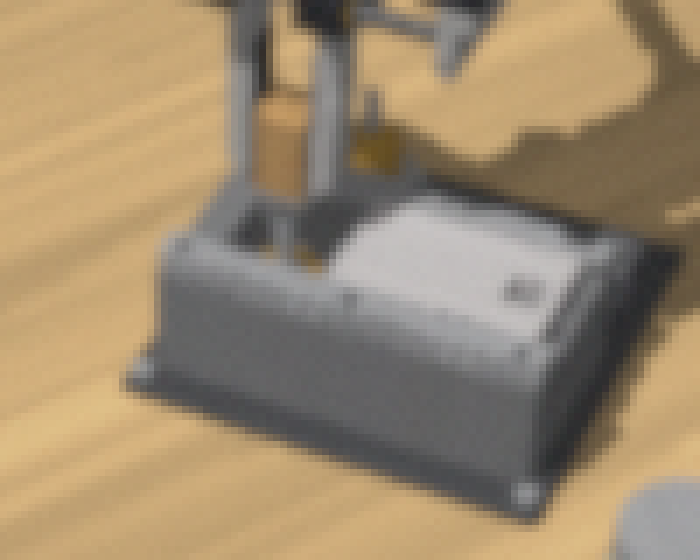

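The force estimate gives about 9.3 mm and position gives about 11.1 mm; the collar/plunger rims in the image suggest about 10.6 mm. Going 1.5 mm deeper puts all three well inside the 9.5–14.5 mm band.

```bash
python3 -m handwheel '[[0,0.001,0,0,0,0,0],[0,0.0016,0,0,0,0,0],[0,0.0016,0,0,0,0,0],[0,0.0016,0,0,0,0,0],[0,0.0016,0,0,0,0,0]]' 60
python3 f.py z14
python3 - <<'E'
from h import *
im=cv2.imread('pics/z14.png')
cv2.imwrite('pics/z14b.png',cv2.resize(im[190:320,190:420],None,fx=3.4,fy=3.4,interpolation=2))
s=status.observe(); p=dict(eyes.camera_params('wrist'))
# predicted rows (zoom px) of far edges along tool -z for collar inner/outer and plunger at hypotheses
T=R.from_rotvec(s['tcp_rot']).as_matrix()
for zp in (.037,.0385,.040,.0415,.043):
    c=np.array([.5485,.0948])
    v=-T[:2,2]
    P=[np.r_[c+v*r,z] for r,z in((.0175,.04),(.012,.04),(.010,zp))]
    y=((proj(p,P)[:,1]-130)+.5)*3-.5; print(zp,y, 'outer-plunger gap',y[2]-y[0],'inner gap',y[2]-y[1])
E
```

```text
clock: 14.65
ee_pos: [0.549, 0.0933, 0.1884]
tcp_rot: [0.806, 1.415, -0.805]
ft_force: [-0.9, 0.6, 6.5]
width: 0.0237
F [-0.3764 -0.1018  6.5668] ee [0.549  0.0933 0.1884] tipz 0.039419113127456606 0.023935950421740692 14.95
0.037 [209.77584254 235.24961044 240.84551826] outer-plunger gap 31.069675729309836 inner gap 5.595907822375381
0.0385 [209.77584254 235.24961044 242.6322927 ] outer-plunger gap 32.85645016412195 inner gap 7.382682257187497
0.04 [209.77584254 235.24961044 244.44094695] outer-plunger gap 34.66510441202047 inner gap 9.191336505086014
0.0415 [209.77584254 235.24961044 246.27188281] outer-plunger gap 36.496040276122415 inner gap 11.02227236918796
0.043 [209.77584254 235.24961044 248.12551193] outer-plunger gap 38.3496693935885 inner gap 12.875901486654044
```

View pics/z14b.png

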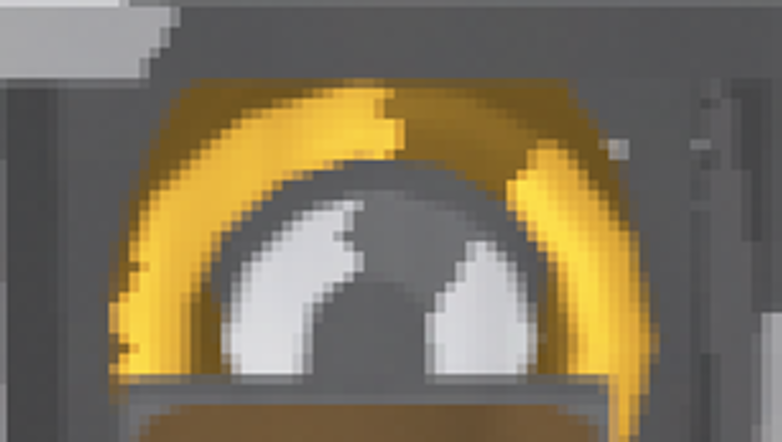

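The inner gap between collar and plunger is about 8.8 px, against 9.2 px predicted at flush. Position gives about 12.6 mm and force about 10.5 mm. All of these are within the band, so I'm handing in.

```bash
python3 - <<'E'
from h import *
print(robot.close_job()); s=status.observe(); print(s['clock'],s['ee_pos'],s['ft_force'],s['width'])
E
```

```text
the job is handed in; nothing more can be done
None
the job is handed in; nothing more can be done
```

I drew the key from its holder, pushed the cover to its stop with the pin, and pressed the plunger to about flush. I handed the job in at about 15 s with the key still gripped at 60 N. The hand-in reports no verdict.

- **Key:** I took the one in the dark holder, which was nearest the base. The opening stayed at about 23.7 mm from the grasp onwards.
- **Cover:** The hole moved about 66 mm. At the stop, 4 mm more command moved the arm only about 1 mm and the force rose to 12 N. The pictures showed the cover still open after I withdrew the pin and during the press.
- **Plunger:** My three depth estimates disagree by about 2 mm, though all lie within 9.5–14.5 mm:
  - Tip height gives about 12.6 mm.
  - The plunger edge against the collar rim in the wrist picture gives about 12.3 mm.
  - The spring force, about 7.2 N net, gives about 10.5 mm.
- **Contact and bystanders:** I saw no gripper contact with the cover or plunger in the pictures. I did not measure the bystanders' positions again at the end; the key never came near them.

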